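Ease open the spring-lidded battery case on the nightstand

TASK

Open the small, squarish wooden case on the nightstand by pressing its button catch from above, but do not let the lid fly open: have a finger over the lid to catch it as it pops up, let it rise slowly, and leave it standing fully open. Leave the long case shut and do not disturb the glass paperweight.

Things in the scene. Friction and masses are not known exactly. Their poses are not given: they have to be found in the camera images.
- case: The case to open: small, squarish, medium-brown wood, fixed, 122 mm deep (x) by 85 mm wide (y). Origin at the centre of its underside; x level, from button to hinge, z up. Lid: a flat plate 90 mm long from the hinge towards the button, 85 wide, 6 thick; its top is 40 mm above the nightstand when shut, its front edge 13 mm short of the button's axis.
- case_press (a point): Centre of the top face of the small case's push button: an upright aluminium cylinder, 18 mm across, on the front ledge; its top is 55 mm above the nightstand, 15 mm above the shut lid. It goes 8 mm straight down on a spring (1.4 N at first, 5 N fully down); the catch lets go after about 4 to 5 mm. Axes as case.
- case_hinge (a point): Middle of the hinge line of the small case's lid, at the case's edge away from the button, 37 mm above the nightstand and 103 mm from the button's axis. Axes as case: x level, from button to hinge, y along the hinge, z up.
- case_lid (a joint): Opening angle of its lid, rad: 0 shut, 1.4 fully open at its stop. A hinge spring (about 1 N at the front edge, less as it opens) throws it up and keeps it open; left alone it flies at over 5 rad/s. A finger tip a few mm over the lid, say 40 mm from the hinge, stops it and it follows the finger up, its free end rising between finger and button. From 1.0 rad on it may be let go.
- long_lid (a joint): Opening angle of the other case's lid, rad, 0 shut. Same wood, same button, same 122 mm depth, but 160 mm wide (a spectacles case), standing left or right of the small one. It stays shut.
- paperweight: Loose green-glass dome paperweight, 72 mm across, 46 mm high, standing beyond the cases. Origin at the centre of its underside. A bystander.
There are look-alikes about, which are no part of the job. Leave any orange or red look-alike of the case alone.

How it is judged:
At the end, for the whole second after the job is handed in: The small case's lid stands open beyond 1.2 rad (fully open is 1.4) and is at rest; the long case is shut (below 0.05 rad) (value of joint case_lid above 1.2 rad and not (velocity of joint case_lid above 0.2 rad/s) and value of joint long_lid below 0.05 rad); the robot touches nothing.
It fails at once if the small case's lid flies open: faster than 4 rad/s at any angle beyond 0.5 rad (value of joint case_lid above 0.5 rad and velocity of joint case_lid above 4 rad/s).
It fails at once if the long case is opened (beyond 0.05 rad) (value of joint long_lid above 0.05 rad).
It fails at once if the paperweight is moved more than 20 mm (distance of paperweight from where it was at the start of the episode above 0.02 m).
It also fails if it takes over 38 s, if anything falls off the work surface, if the arm or the gripper's body presses on something with over 40 N, if the wrist force passes 120 N, or if a joint passes its speed limit or range.

ROBOT

A 7-joint arm with a two-finger parallel gripper is mounted at the origin on the work surface. World frame = base frame: x ahead of the robot, y to its left, z up, the work surface at z = 0. Lengths are in m, angles in rad, forces in N, time in s.
With the tool pointing down it reaches from about 0.4 to 0.85 m from the base axis. Payload 10.4 kg.
Tool frame: the origin (TCP) lies between the finger pads; the fingertips stand tip_extent ahead of it and the grasp point (between the pads) lies 2 mm behind it (tip_extent is the distance from the TCP to the fingertips, in m); z points along the fingers, y is the direction in which the jaws open and shut (so a half turn about z gives the same grasp; the last joint's range is limited). The gripper opens to 87 mm and grips with 3 to 60 N. Pads are 19 mm wide; open, the fingers measure 117 mm over their backs; the gripper's body (75 mm by 190 mm) begins 51 mm behind the grasp point.
Start: joints at [1.087, 0.332, -0.065, 1.46, 0.022, 1.35, -0.088], TCP at [0.278, -0.56, 0.201] pointing down, gripper open.
Joint ranges: [-2.6, 2.6], [-0.5, 2.12], [-1.47, 1.34], [0.16, 2.42], [-1.27, 4.41], [0.06, 2.06], [-2.6, 2.6]. Speed limits (rad/s): [2.22, 2.22, 2.79, 2.79, 3.14, 3.14, 3.14].

INTERFACE

Orientations are given as a unit quaternion [x, y, z, w].
In Python, from bench import read_state, camera, camera_params, close_job, tip_extent gives the robot as it stands. The module is installed in compiled form; this text tells all that it offers.
- The arm moves only by the tool send_rows, never from a script. Its argument "steps" is a list of rows, each a list of 7 numbers: the turn, a rotation vector about the tool's x, y, z in degrees, then the shift along the tool's x, y, z in m, then the gripper's target within -1 to 1 (shut at 1, half-way at 0, fully open at -1). In form: [[ax, ay, az, x, y, z, jaw], ...]. A call has exactly 10 rows; each row shifts and turns the pose as measured when the row begins, along the tool's axes as they then stand; what a row does not reach is not made up. A row lasts 1/10 s, in which the tool goes at most 50 mm and 8.59 degrees, less where a joint would pass 70% of its speed; a pose out of reach is approached as far as the arm can. A call with a gripper value outside its range is refused whole. The fingers move at their own pace and stop on an object; "force" is the grip in N (left out, the last holds). Time passes only in rows, so rows that do not move let the fingers close, or fill a call up. It gives the time, the measured TCP pose, the force and the opening at its end, in the units of the state.
- read_state(): the state, without advancing time (a new reading comes with each control period).
- camera(name): name is "side" or "top" or "wrist"; returns (picture, depth): 420x560x3 uint8, blue, green, red; 420x560 float32, m along the optical axis (not along the pixel's ray), 0 where there is no reading.
- camera_params(name): a dict with "camera_matrix" (3x3 intrinsics, pixels), "world_from_camera" (4x4, takes a point from camera to world coordinates). Camera axes: x right, y down, z forward; pixel columns grow to the right and rows downward; lengths in m; the calibration is good to about 2 mm. A picture is of the moment at which its call begins: read the wrist's pose just before it. camera_params takes no time and is no camera call; for the wrist camera it gives the pose at the moment of the call.
- close_job(): hands the job in, once; it reports no verdict.
The state is a dict: "time": time; "joint_positions": joint angles; "joint_vel": joint speeds; "joint_torque": joint torques, N m; "ee_pos": TCP position; "eef_rot": TCP orientation; "ft_force": force on the tool from outside, world axes, zero at the start; "torque": the same for the moment, N m; "width": finger opening in m.
Only numpy, scipy, OpenCV 4.12 (cv2) and the standard library are available. Lean on these libraries where they do the work, as an engineer would, in place of code of your own. Each camera call takes 0.05 s, during which the arm holds its last target.

## Working session

There is one attempt and no reset: what is moved stays moved. The work goes in short steps, Python scripts to look and compute and a tool call to move; the robot and the scene stay as the last step left them, time stands still between calls to the robot, and variables do not carry over. Pictures are saved under pics/ and viewed, and the job is handed in when it is done.

Besides the shell and the picture viewer there is one more tool, called as name(argument=value, ...) on one line, values as JSON. send_rows: Moves the arm, as the interface text tells. Its arguments: {"type":"object","properties":{"steps":{"type":"array"},"force":{"type":"number"}},"required":["steps"]}

```bash
mkdir -p pics; ls; cat > h.py <<'E'
import numpy as np, cv2
from bench import read_state, camera, camera_params, close_job, tip_extent
np.set_printoptions(precision=4, suppress=True)
def shot(n,tag):
    p=camera_params(n); im,d=camera(n)
    cv2.imwrite(f'pics/{tag}.png',im); np.savez(f'{tag}.npz',im=im,d=d,K=p['camera_matrix'],T=p['world_from_camera'])
def pw(tag,u,v):
    z=np.load(tag+'.npz'); d=z['d'][v,u]; K=np.array(z['K']); r=np.linalg.inv(K)@[u,v,1]*d
    return (z['T']@np.r_[r,1])[:3]
def cloud(tag):
    z=np.load(tag+'.npz'); d=z['d']; v,u=np.mgrid[:d.shape[0],:d.shape[1]]
    r=np.stack([u,v,np.ones_like(u)],-1)@np.linalg.inv(z['K']).T*d[...,None]
    return r@z['T'][:3,:3].T+z['T'][:3,3], z['im'], d
E
python3 - <<'E'
from h import *
s=read_state(); print(s, tip_extent)
for n in ['side','top','wrist']: shot(n,n+'0')
E
```

```text
pics
{'time': 0.0, 'joint_positions': array([ 1.0874,  0.3329, -0.0647,  1.4609,  0.0216,  1.3499, -0.0885]), 'joint_vel': array([-0.0005,  0.0012,  0.0001, -0.0015, -0.0016, -0.0007,  0.0005]), 'joint_torque': array([ -0.0004, -62.3261,   0.0245, -38.9893,  -0.0613,   0.0398,
         0.0001]), 'ee_pos': array([ 0.2777, -0.5594,  0.2003]), 'eef_rot': array([ 0.9736,  0.2284, -0.0002, -0.0007]), 'ft_force': array([ 0.4604,  0.0027, -0.5228]), 'torque': array([ 0.0063,  0.0108, -0.0223]), 'width': 0.08690918127066559} 0.017
```

View pics/side0.png

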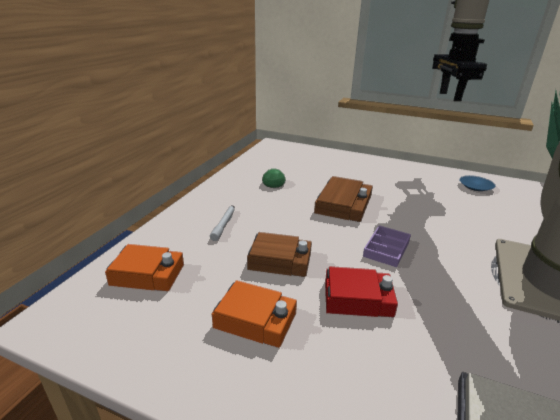

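View pics/top0.png

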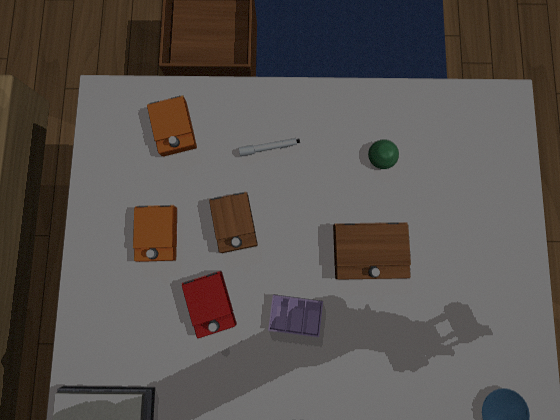

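View pics/wrist0.png

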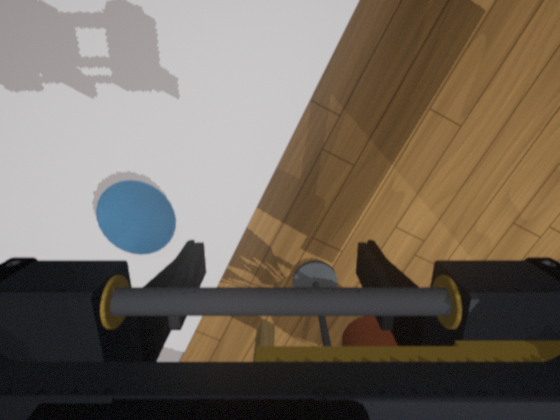

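Top view: the candidates are small brown case (233,222) with its button at (236,242), long brown case (372,250), orange (172,125), orange (155,233) and red (209,305). The green paperweight is at (384,154). I choose the brown squarish one at (233,222), which is (281,252) in the side view.

```bash
python3 - <<'E'
from h import *
for tag,roi in [('top0',(195,180,270,265)),('side0',(235,220,325,285))]:
    P,im,d=cloud(tag); u0,v0,u1,v1=roi
    crop=cv2.resize(im[v0:v1,u0:u1],None,fx=7,fy=7,interpolation=cv2.INTER_CUBIC); cv2.imwrite(f'pics/crop_{tag}.png',crop)
    Q=P[v0:v1,u0:u1].reshape(-1,3); C=im[v0:v1,u0:u1].reshape(-1,3).astype(float)
    z=Q[:,2]; print(tag,'table',np.median(z[z<0.01]), 'tmean dist',np.median(d))
    lid=(z>0.034)&(z<0.047); but=z>0.0495
    hsv=cv2.cvtColor(C.astype(np.uint8)[None],cv2.COLOR_BGR2HSV)[0]
    print('lid n',lid.sum(),Q[lid].mean(0), np.median(z[lid])); print('but n',but.sum(),Q[but].mean(0),Q[but].min(0),Q[but].max(0))
    r=cv2.minAreaRect((Q[lid,:2]*1000).astype(np.float32)); print(r, cv2.boxPoints(r))
    full=z>0.015
    r=cv2.minAreaRect((Q[full,:2]*1000).astype(np.float32)); print('full',r)
print(pw('top0',384,154),pw('top0',372,250),pw('top0',209,305),pw('top0',155,233),pw('top0',172,125))
print(camera_params('top'),camera_params('side'))
E
```

```text
top0 table 0.0005531350018220249 tmean dist 0.95693815
lid n 1904 [0.5476 0.1618 0.0406] 0.04114799037345823
but n 85 [0.4774 0.1138 0.3673] [0.4378 0.0458 0.0505] [0.508  0.1585 0.9397]
((544.466796875, 161.297607421875), (121.254638671875, 85.27448272705078), 12.236700057983398) [[476.1799 190.1161]
 [494.2539 106.7791]
 [612.7537 132.4791]
 [594.6797 215.8161]]
full ((509.3797912597656, 143.00701904296875), (214.9690704345703, 110.0411376953125), 26.528532028198242)
side0 table -2.3346826052317304e-05 tmean dist 1.1151483
lid n 1320 [0.5486 0.1737 0.0403] 0.040800684632062545
but n 72 [0.4299 0.3672 0.2078] [0.3013 0.1427 0.0499] [0.5067 0.7688 0.4972]
((534.0485229492188, 207.34300231933594), (119.52864837646484, 179.00045776367188), 12.623103141784668) [[456.1697 281.6192]
 [495.2879 106.9454]
 [611.9274 133.0668]
 [572.8092 307.7406]]
full ((461.5420837402344, 452.93707275390625), (131.71200561523438, 696.0425415039062), 16.186307907104492)
[ 0.6986 -0.1751  0.0434] [ 0.4841 -0.1435  0.0416] [0.3645 0.2043 0.0426] [0.5158 0.3281 0.0424] [0.7622 0.3048 0.0418]
{'camera_matrix': array([[412.8581,   0.    , 283.4326],
       [  0.    , 412.8581, 202.811 ],
       [  0.    ,   0.    ,   1.    ]]), 'world_from_camera': array([[ 0.011 , -0.9867,  0.1623,  0.4378],
       [-0.9999, -0.0105,  0.0038,  0.0458],
       [-0.002 , -0.1623, -0.9867,  0.9397],
       [ 0.    ,  0.    ,  0.    ,  1.    ]])} {'camera_matrix': array([[383.4631,   0.    , 278.4376],
       [  0.    , 383.4631, 212.7092],
       [  0.    ,   0.    ,   1.    ]]), 'world_from_camera': array([[-0.9213, -0.2106,  0.327 ,  0.3013],
       [-0.3884,  0.4553, -0.8012,  0.7688],
       [ 0.0198, -0.8651, -0.5012,  0.4972],
       [ 0.    ,  0.    ,  0.    ,  1.    ]])}
```

```bash
python3 - <<'E'
from h import *
for tag in ['top0','side0']:
    P,im,d=cloud(tag)
    Q=P.reshape(-1,3); z=Q[:,2]
    near=(np.hypot(Q[:,0]-.545,Q[:,1]-.16)<.09)&(d.ravel()>0)&(z<.08)&(z>.015)
    Q=Q[near];z=Q[:,2]
    but=z>0.048; print('but',but.sum(),np.median(Q[but],0),Q[but].min(0),Q[but].max(0))
    lid=(z>.036)&(z<.046)
    r=cv2.minAreaRect((Q[lid,:2]*1000).astype(np.float32)); print(r)
    r=cv2.minAreaRect((Q[:,:2]*1000).astype(np.float32)); print('full',r)
    a=np.radians(12.4); ax=np.array([np.cos(a),np.sin(a)]); ay=np.array([-ax[1],ax[0]])
    s=Q[:,:2]@ax; t=Q[:,:2]@ay
    print('ax',s.min(),s.max(),'ay',t.min(),t.max())
    if but.any(): print('button s,t', np.median(s[but]),np.median(t[but]))
    for b in np.arange(s.min(),s.max(),.008):
        m=(s>=b)&(s<b+.008); print(round(b,3),m.sum(),np.median(z[m]).round(4),end=' | ')
    print()
E
```

```text
but 55 [0.4994 0.1515 0.0551] [0.4909 0.1431 0.0505] [0.508  0.1585 0.0587]
((545.2086181640625, 161.4647979736328), (118.94293975830078, 85.15423583984375), 12.355196952819824)
full ((544.251220703125, 161.185302734375), (122.3476791381836, 85.32321166992188), 12.320712089538574)
ax 0.5049636805812169 0.6273302054506343 ay -0.0021817724829634195 0.08320059021798179
button s,t 0.5195854655293489 0.04026495472446138
0.505 165 0.0342 | 0.513 149 0.0351 | 0.521 138 0.0355 | 0.529 151 0.0385 | 0.537 143 0.0417 | 0.545 144 0.042 | 0.553 145 0.0414 | 0.561 140 0.0414 | 0.569 142 0.0416 | 0.577 143 0.0413 | 0.585 140 0.0415 | 0.593 137 0.0416 | 0.601 142 0.0415 | 0.609 135 0.0413 | 0.617 124 0.0408 | 0.625 31 0.0349 | 
but 52 [0.4982 0.1548 0.0542] [0.4902 0.1427 0.0485] [0.5067 0.1612 0.0563]
((545.146728515625, 162.2294921875), (116.71615600585938, 85.86920166015625), 12.854913711547852)
full ((543.4691772460938, 162.00704956054688), (122.7175064086914, 88.03546142578125), 12.850214958190918)
ax 0.5044956859299027 0.627001808827785 ay -0.0028788190145611764 0.08567261059468005
button s,t 0.5195501581307029 0.04474905807247828
0.504 145 0.033 | 0.512 128 0.0342 | 0.52 115 0.0341 | 0.528 129 0.0348 | 0.536 135 0.0405 | 0.544 132 0.0406 | 0.552 129 0.0406 | 0.56 130 0.0407 | 0.568 128 0.0408 | 0.576 129 0.0405 | 0.584 125 0.0406 | 0.592 131 0.0404 | 0.6 126 0.0406 | 0.608 128 0.0406 | 0.616 111 0.0398 | 0.624 25 0.0341 |
```

View pics/crop_top0.png

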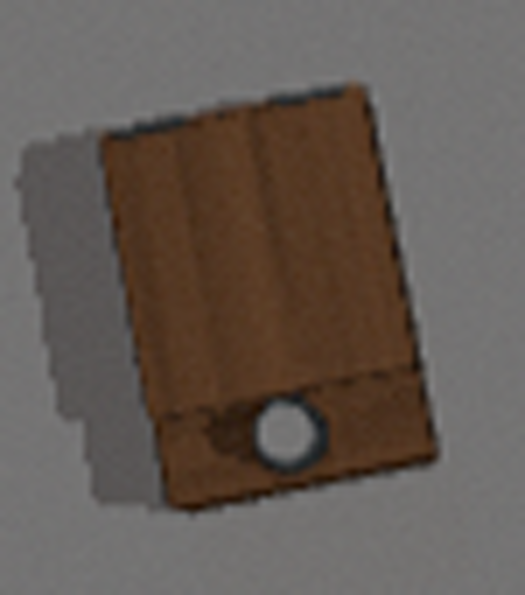

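View pics/crop_side0.png

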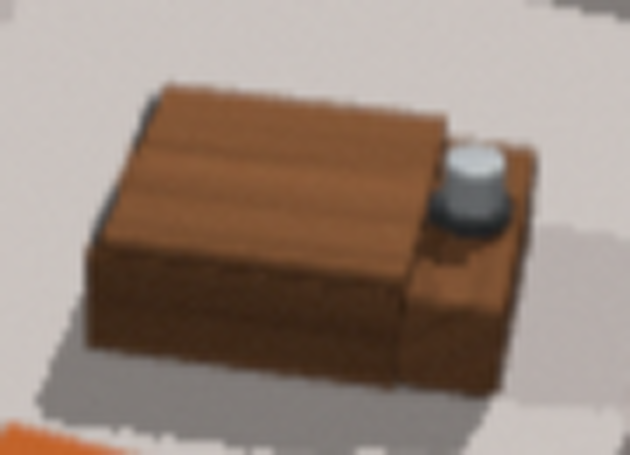

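The crops confirm the choice: a squarish brown case with a silver button on its front ledge, about 122 x 85 mm, yaw about 12.4°, button at about (0.499, 0.152). I'll put one finger on the button and the other over the lid, so first I swing the arm over.

send_rows(steps=[[0,0,-4.3,0.045,-0.004,0,-0.17],[0,0,-4.3,0.045,-0.004,0,-0.17],[0,0,-4.3,0.045,-0.004,0,-0.17],[0,0,-4.3,0.045,-0.004,0,-0.17],[0,0,-4.3,0.045,-0.004,0,-0.17],[0,0,-4.3,0.045,-0.004,0,-0.17],[0,0,-4.3,0.045,-0.004,0,-0.17],[0,0,-4.3,0.045,-0.004,0,-0.17],[0,0,-4.3,0.045,-0.004,0,-0.17],[0,0,-4.3,0.045,-0.004,0,-0.17]], force=20)

```text
time: 1.15
ee_pos: [0.5574, -0.2105, 0.1956]
eef_rot: [0.818, 0.575, -0.003, -0.003]
ft_force: [1.3, 0.3, -0.0]
width: 0.0508
```

```bash
cat > g.py <<'E'
from h import *
from scipy.spatial.transform import Rotation as R
S0,T0,YAW=0.5195,0.041,np.radians(12.4)
def target(s,zb,phi,t=0.0):
    "TCP pose; s,zb = case x from button axis, z; of TCP; phi tilt deg"
    a=np.array([np.cos(YAW),np.sin(YAW),0]); b=np.array([-a[1],a[0],0])
    p=a*(S0+s)+b*(T0+t)+[0,0,zb]
    ph=np.radians(phi)
    y=a*np.cos(ph)-np.array([0,0,1])*np.sin(ph); x=b; z=np.cross(x,y)
    return p,R.from_matrix(np.stack([x,y,z],1))
def state():
    s=read_state(); w=s['width']; r=R.from_quat(s['eef_rot']); M=r.as_matrix(); p=s['ee_pos']
    a=np.array([np.cos(YAW),np.sin(YAW),0]); b=np.array([-a[1],a[0],0])
    T=p+.017*M[:,2]; f=lambda q:np.array([q@a-S0,q@b-T0,q[2]])*1000
    print('t',round(s['time'],2),'F',s['ft_force'],'w',round(w,4),'TCP case mm',f(p),'btn tip',f(T-w/2*M[:,1]),'lid tip',f(T+w/2*M[:,1]),'tilt',np.degrees(np.arcsin(-M[2,1])).round(2))
    return s,p,r
def delta(s,zb,phi,t=0.0):
    st,p,r=state(); P,Rr=target(s,zb,phi,t)
    print('need rot deg',np.degrees((r.inv()*Rr).as_rotvec()),'shift tool',r.inv().apply(P-p),'q',st['joint_positions'])
E
python3 -c "
from g import *
delta(.0312,.10,6)"
```

```text
t 1.15 F [ 1.2555  0.3031 -0.0316] w 0.0508 TCP case mm [ -20.2942 -366.2545  195.555 ] btn tip [ -41.8917 -352.6488  178.737 ] lid tip [   1.0763 -379.7645  178.3738] tilt 0.41
need rot deg [  5.4228  -1.738  -32.2199] shift tool [ 0.3373 -0.1512  0.0962] q [ 0.6083  0.3049 -0.4002  1.5261  0.1207  1.3423 -0.15  ]
```

send_rows(steps=[[0.2,0,-3.4,0.039,-0.0055,0.004,-0.17],[0.2,0,-3.4,0.039,-0.0055,0.004,-0.17],[0.2,0,-3.4,0.039,-0.0055,0.004,-0.17],[0.2,0,-3.4,0.039,-0.0055,0.004,-0.17],[0.2,0,-3.4,0.039,-0.0055,0.004,-0.17],[0.2,0,-3.4,0.039,-0.0055,0.004,-0.17],[0.2,0,-3.4,0.039,-0.0055,0.004,-0.17],[0.2,0,-3.4,0.039,-0.0055,0.004,-0.17],[0.2,0,-3.4,0.037,-0.005,0.004,-0.17],[0,0,0,0,0,0,-0.17]])

```text
time: 2.15
ee_pos: [0.5389, 0.1597, 0.1588]
eef_rot: [0.624, 0.781, -0.011, -0.018]
ft_force: [-0.4, -0.4, 0.4]
width: 0.051
```

```bash
python3 -c "
from g import *
delta(.0312,.10,6)
shot('wrist','wrist1')"
```

```text
t 2.15 F [-0.3974 -0.3759  0.3657] w 0.051 TCP case mm [ 41.135   -0.7663 158.766 ] btn tip [ 14.9722  -0.6879 142.7865] lid tip [ 65.9546  -0.3303 140.776 ] tilt 2.26
need rot deg [ 3.7386 -0.8535  0.4297] shift tool [-0.0001 -0.0076  0.0591] q [ 0.2003  0.326  -0.6729  1.6228  0.1838  1.3004 -0.2795]
```

View pics/wrist1.png

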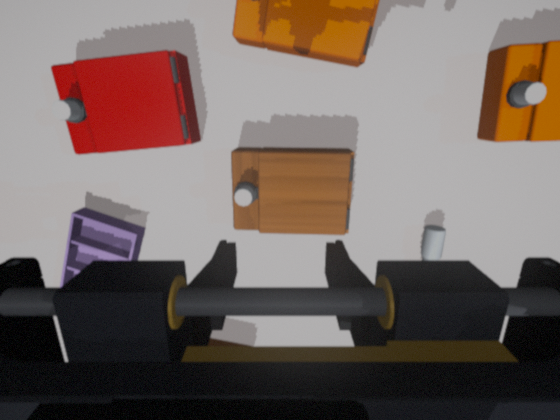

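The wrist view shows the brown case centred, with its button at (243,195), between the fingers' columns. Both orange cases and the red one are off to the sides. I'll check its pose from the wrist depth.

```bash
python3 - <<'E'
from g import *
P,im,d=cloud('wrist1'); print(camera_params('wrist')['world_from_camera'])
m=np.zeros(d.shape,bool); m[135:245,220:362]=1
Q=P[m&(d>0)]; Q=Q[(Q[:,2]>.015)&(Q[:,2]<.08)]; z=Q[:,2]
r=cv2.minAreaRect((Q[z>.025][:,:2]*1000).astype(np.float32)); print('full',r)
a=np.array([np.cos(YAW),np.sin(YAW)]); b=np.array([-a[1],a[0]])
s=Q[:,:2]@a; t=Q[:,:2]@b
but=z>.0505; print('but',but.sum(),np.median(s[but]),np.median(t[but]),np.percentile(z[but],[10,50,90]), (s[but].min()+s[but].max())/2,(t[but].min()+t[but].max())/2)
k=z>.03; print(s[k].min(),s[k].max(),t[k].min(),t[k].max())
l=(s>.55)&(s<.61)&(t>.01)&(t<.07)&(z>.03); print('lid z',np.percentile(z[l],[10,50,90]))
# fingertips: near pixels
F=P[(d>0)&(d<.3)&(P[...,2]>.1)]; print(F.shape, F.min(0) if len(F) else '')
E
```

```text
[[ 0.9751  0.2202  0.0268  0.529 ]
 [ 0.2183 -0.9316 -0.2907  0.2367]
 [-0.039   0.2893 -0.9564  0.3426]
 [ 0.      0.      0.      1.    ]]
full ((543.9327392578125, 159.65170288085938), (122.25664520263672, 85.26451873779297), 12.2444429397583)
but 259 0.5200167942352755 0.03975357417703778 [0.0531 0.0542 0.0551] 0.5197786819383066 0.039353215887002316
0.5046268162402042 0.6266848614449138 -0.0036644281900030224 0.0817064498839907
lid z [0.0396 0.0405 0.0414]
(80596, 3) [0.4498 0.1344 0.1782]
```

send_rows(steps=[[3.7,-0.8,0.4,0,0,0,-0.17],[0,0,0,0,-0.0003,0.012,-0.17],[0,0,0,0,-0.0003,0.012,-0.17],[0,0,0,0,-0.0003,0.012,-0.17],[0,0,0,0,-0.0003,0.012,-0.17],[0,0,0,0,-0.0003,0.012,-0.17],[0,0,0,0,-0.0003,0.011,-0.17],[0,0,0,0,0,0.005,-0.17],[0,0,0,0,0,0,-0.17],[0,0,0,0,0,0,-0.17]])

```text
time: 3.2
ee_pos: [0.5295, 0.1484, 0.075]
eef_rot: [0.63, 0.775, -0.042, -0.032]
ft_force: [0.6, 0.2, 0.5]
width: 0.0508
```

```bash
python3 -c "
from g import *
delta(.0312,.0742,6)
shot('side','side1');shot('wrist','wrist2')"
python3 -c "
import cv2
im=cv2.imread('pics/side1.png');cv2.imwrite('pics/side1c.png',cv2.resize(im[150:300,200:360],None,fx=4.5,fy=4,interpolation=2))"
```

```text
t 3.2 F [0.5725 0.179  0.4547] w 0.0508 TCP case mm [29.5275 -9.7476 75.0305] btn tip [ 2.5008 -9.4852 60.7782] lid tip [ 52.9986 -10.0737  55.4693] tilt 6.0
need rot deg [-0.0021  0.1073 -0.664 ] shift tool [0.0098 0.0016 0.0006] q [ 0.1684  0.4338 -0.6411  1.681   0.2481  1.221  -0.3339]
```

View pics/side1c.png

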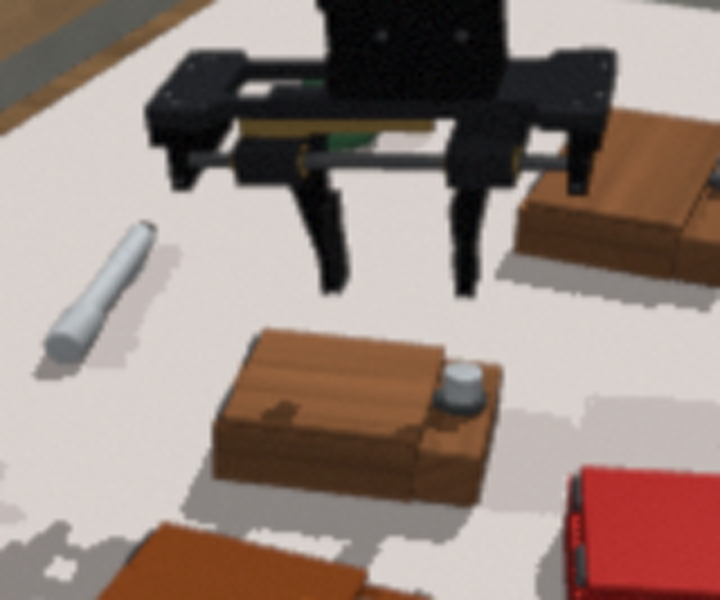

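View pics/wrist2.png

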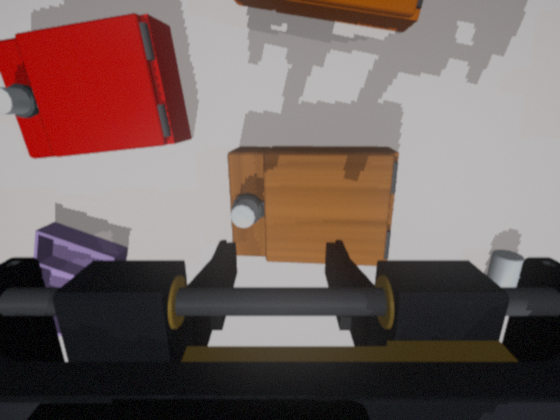

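```bash
python3 - <<'E'
from g import *
P,im,d=cloud('side1')
a=np.array([np.cos(YAW),np.sin(YAW)]); b=np.array([-a[1],a[0]])
f=lambda q:np.array([q[:2]@a-S0,q[:2]@b-T0,q[2]])*1000
for u in (274,275,303,304):
  for v in (216,219,221,222,223,224): print((u,v),im[v,u],f(P[v,u]))
z=np.load('side1.npz')
def proj(x):
    c=np.linalg.inv(z['T'])@np.r_[x,1]; q=z['K']@c[:3]; return q[:2]/q[2]
s,p,r=state(); M=r.as_matrix(); T=p+.017*M[:,2]
print(proj(T-.0254*M[:,1]),proj(T+.0254*M[:,1]),proj(p))
E
```

```text
(274, 216) [17 15 14] [ 60.4781  -2.0843 108.0437]
(274, 219) [16 15 14] [ 60.0091  -0.1005 102.2883]
(274, 221) [16 16 17] [60.355  -2.3177 96.248 ]
(274, 222) [53 52 55] [60.0979 -1.1169 94.6436]
(274, 223) [140 142 147] [  86.7604 -144.6316    2.3719]
(274, 224) [191 195 202] [  86.3995 -142.9129    0.568 ]
(275, 216) [17 16 17] [ 58.2754  -1.1258 108.8767]
(275, 219) [21 20 21] [ 58.3669  -2.2191 101.2539]
(275, 221) [37 38 38] [58.1177 -1.2569 97.1701]
(275, 222) [72 72 75] [57.8819 -0.1684 95.5009]
(275, 223) [132 134 139] [  85.5184 -151.5104   -1.6068]
(275, 224) [188 191 199] [  84.5399 -146.4059   -1.302 ]
(303, 216) [7 5 4] [  2.0271   3.8033 118.8565]
(303, 219) [ 9 11 11] [  1.7378   3.133  111.6912]
(303, 221) [7 4 3] [  1.4753   3.3892 107.2998]
(303, 222) [15 12 12] [  1.4524   2.3821 104.4015]
(303, 223) [48 48 50] [  1.4527   1.1239 101.3348]
(303, 224) [137 139 144] [  16.6554 -159.3753   -0.1975]
(304, 216) [11 12 12] [  0.1246   3.3501 118.836 ]
(304, 219) [11 12  9] [  0.0096   0.6972 110.4813]
(304, 221) [17 18 19] [ -0.362    2.0633 106.7497]
(304, 222) [28 26 29] [ -0.3399   0.5046 103.5119]
(304, 223) [46 47 48] [ -0.4554   0.4205 101.1619]
(304, 224) [118 121 125] [ -0.7596   2.3744 100.0636]
t 3.3 F [-0.3552  0.3638 -1.0711] w 0.0509 TCP case mm [29.7581 -9.6926 75.2966] btn tip [ 2.6677 -9.4294 61.0388] lid tip [ 53.309  -10.0191  55.7391] tilt 5.97
[302.0145 237.0341] [277.7929 236.1498] [289.2519 229.5923]
```

```bash
python3 - <<'E'
from g import *
state(); shot('side','side2'); state()
P,im,d=cloud('side2')
a=np.array([np.cos(YAW),np.sin(YAW)]); b=np.array([-a[1],a[0]])
f=lambda q:np.array([q[:2]@a-S0,q[:2]@b-T0,q[2]])*1000
for u in (275,303):
  for v in range(216,240,3): print((u,v),im[v,u],f(P[v,u]))
cv2.imwrite('pics/side2c.png',cv2.resize(im[150:300,200:360],None,fx=4.5,fy=4,interpolation=2))
# wrist2 : lid height and fingertip points
P,im,d=cloud('wrist2')
for u,v in [(245,211),(330,200),(330,160),(232,250),(332,250),(228,258),(336,258),(400,80)]: print((u,v),im[v,u],d[v,u],f(P[v,u]))
P,im,d=cloud('wrist1')
for u,v in [(232,250),(332,250),(228,258),(336,258)]: print((u,v),im[v,u],d[v,u],f(P[v,u]))
E
```

```text
t 3.3 F [-0.3552  0.3638 -1.0711] w 0.0509 TCP case mm [29.7581 -9.6926 75.2966] btn tip [ 2.6677 -9.4294 61.0388] lid tip [ 53.309  -10.0191  55.7391] tilt 5.97
t 3.35 F [0.2038 0.6236 0.0913] w 0.0513 TCP case mm [29.813  -9.6706 75.3648] btn tip [ 2.5297 -9.4061 61.1232] lid tip [53.562  -9.9984 55.7907] tilt 5.97
(275, 216) [18 16 17] [ 58.384   -1.7183 108.5207]
(275, 219) [22 21 20] [ 57.9485   0.0665 102.6518]
(275, 222) [77 79 82] [58.0214 -0.931  95.0262]
(275, 225) [204 207 215] [  83.1625 -139.1165    0.4151]
(275, 228) [206 209 217] [  81.0287 -128.171    -1.2039]
(275, 231) [204 208 216] [  77.9953 -112.2795    0.5839]
(275, 234) [105 125 160] [ 65.2527 -43.0793  38.202 ]
(275, 237) [ 60  94 142] [ 62.3012 -27.5372  40.9183]
(303, 216) [4 5 3] [  2.2602   1.3989 117.4381]
(303, 219) [11  9 11] [  1.9104   1.3435 110.6166]
(303, 222) [12 11 12] [  1.459    2.3126 104.359 ]
(303, 225) [193 196 203] [  16.0808 -154.9314   -0.3218]
(303, 228) [205 209 216] [  14.5057 -143.0904   -1.4977]
(303, 231) [204 208 216] [  12.5024 -126.6014    0.4977]
(303, 234) [204 208 216] [  10.9372 -114.6349   -0.1825]
(303, 237) [205 209 216] [   9.2176 -100.9022    0.5012]
(245, 211) [184 183 178] 0.2170237 [ 2.5337  3.0632 55.2266]
(330, 200) [ 58 102 151] 0.22530158 [61.3955  7.2738 38.7729]
(330, 160) [ 57  98 144] 0.21434915 [60.2008 36.5679 41.0439]
(232, 250) [45 44 49] 0.16824411 [  6.5136  -0.9784 107.6086]
(332, 250) [29 34 45] 0.16768937 [ 59.9022  -1.2914 102.5287]
(228, 258) [44 43 47] 0.1590448 [  6.9111  -0.7524 117.2076]
(336, 258) [32 35 44] 0.15849318 [ 61.4116  -1.065  112.0041]
(400, 80) [183 182 184] 0.23178275 [111.3314  89.4084   0.1124]
(232, 250) [50 47 51] 0.16763155 [ 15.8347   7.2558 190.4123]
(332, 250) [42 44 47] 0.16785821 [ 69.3449   7.5973 188.1062]
(228, 258) [45 45 48] 0.15942673 [ 15.4138   6.8694 199.1187]
(336, 258) [43 43 47] 0.15925607 [ 70.3207   7.3968 197.1204]
```

View pics/side2c.png

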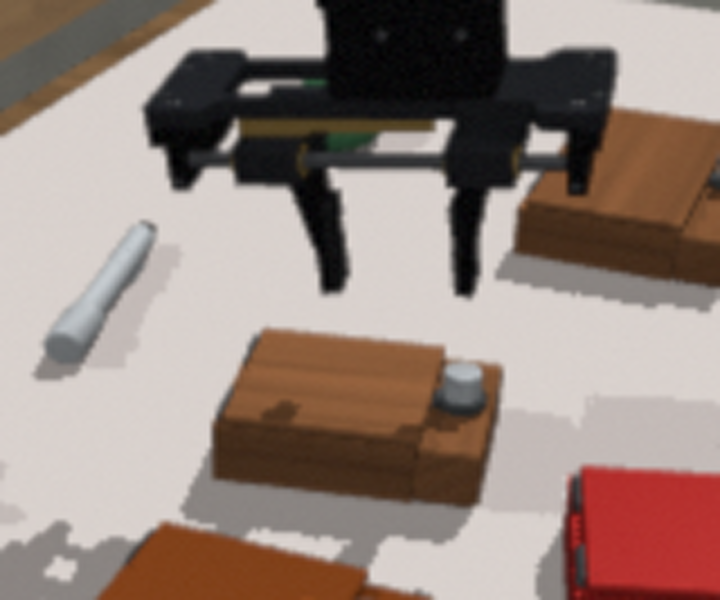

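The side and wrist depth agree that the visible fingertips stand at z of about 100 and 95 mm. The state plus tip_extent puts them at 61 and 56. I'll resolve this before pressing.

```bash
python3 - <<'E'
from g import *
s,p,r=state(); M=r.as_matrix()
P,im,d=cloud('side2')
# express dark gripper pts in tool frame
for (u,v) in [(303,223),(303,215),(305,205),(303,195),(305,188),(289,172),(240,175),(330,165),(289,160),(275,222),(270,205),(240,195),(289,189)]:
    print((u,v),im[v,u],((P[v,u]-p)@M*1000).round(1))
P,im,d=cloud('wrist2'); 
q=((P-p)@M*1000); g=(d>0)&(d<.2)
print('wrist visible gripper z max per band')
for u in (225,229,232,234,236,328,332,336):
    col=[(v,q[v,u].round(0)) for v in range(236,262,4)]; print(u,col)
E
```

```text
t 3.35 F [0.2038 0.6236 0.0913] w 0.0513 TCP case mm [29.813  -9.6706 75.3648] btn tip [ 2.5297 -9.4061 61.1232] lid tip [53.562  -9.9984 55.7907] tilt 5.97
(303, 223) [51 51 54] [ 11.9 -31.3 -23.8]
(303, 215) [3 3 4] [ 10.9 -32.1 -41.4]
(305, 205) [13 12 15] [ 11.2 -37.1 -63.8]
(303, 195) [22 19 19] [ 39.1 -39.  -99.4]
(305, 188) [21 19 17] [  38.6  -43.3 -113.2]
(289, 172) [8 9 8] [  26.7  -14.  -139.1]
(240, 175) [46 42 40] [  27.    78.9 -133.1]
(330, 165) [39 36 34] [ -16.9  -83.8 -134.4]
(289, 160) [10  7  7] [  22.1  -14.7 -160.3]
(275, 222) [77 79 82] [  9.   25.9 -22.5]
(270, 205) [7 7 7] [ 11.1  31.9 -62.3]
(240, 195) [33 31 31] [ 36.5  81.2 -96.3]
(289, 189) [63 61 61] [  30.7  -12.4 -107. ]
wrist visible gripper z max per band
225 [(236, array([-32., -51.,  82.])), (240, array([ 10., -32., -20.])), (244, array([ 10., -31., -25.])), (248, array([  8., -31., -27.])), (252, array([  9., -30., -33.])), (256, array([  9., -29., -37.])), (260, array([  9., -28., -42.]))]
229 [(236, array([-32., -48.,  81.])), (240, array([-36., -48.,  82.])), (244, array([  8., -29., -22.])), (
[... 889 characters left out ...]
35.,  31.])), (240, array([-13.,  35.,  31.])), (244, array([  9.,  26., -23.])), (248, array([  9.,  25., -28.])), (252, array([  8.,  25., -30.])), (256, array([  6.,  25., -32.])), (260, array([  4.,  25., -32.]))]
332 [(236, array([-10.,  37.,  31.])), (240, array([-13.,  38.,  31.])), (244, array([  8.,  28., -22.])), (248, array([  8.,  27., -27.])), (252, array([  8.,  27., -32.])), (256, array([  9.,  26., -38.])), (260, array([  9.,  25., -42.]))]
336 [(236, array([-9., 40., 30.])), (240, array([ 10.,  31., -21.])), (244, array([ 10.,  30., -25.])), (248, array([  8.,  30., -27.])), (252, array([  9.,  29., -33.])), (256, array([  8.,  28., -36.])), (260, array([  9.,  27., -42.]))]
```

Both cameras put the whole gripper about 38 mm higher along the tool than the state's TCP says: tips at tool z of about -21 mm instead of +17. I trust the images, because they share the case's frame. I'll test this with a short probe and a force check.

send_rows(steps=[[0,0,-0.6,0.003,-0.001,0,-0.17],[0,0,0,0.003,-0.001,0,-0.17],[0,0,0,0.003,-0.001,0,-0.17],[0,0,0,0,0,0.002,-0.17],[0,0,0,0,0,0.002,-0.17],[0,0,0,0,0,0.002,-0.17],[0,0,0,0,0,0.002,-0.17],[0,0,0,0,0,0.001,-0.17],[0,0,0,0,0,0,-0.17],[0,0,0,0,0,0,-0.17]])

```text
time: 4.35
ee_pos: [0.5241, 0.1576, 0.0667]
eef_rot: [0.626, 0.778, -0.041, -0.031]
ft_force: [1.0, 0.3, 0.6]
width: 0.0508
```

```bash
sed -i 's/T=p+.017\*M/T=p-.021*M/; s/T0,YAW=0.5195,0.041/T0,YAW=0.5197,0.040/' g.py; python3 -c "
from g import *
for _ in range(2): state()
delta(.0262,.0445,6)"
```

```text
t 4.35 F [0.9935 0.3039 0.6496] w 0.0508 TCP case mm [26.0266  1.3445 66.7381] btn tip [ 2.9119  1.383  90.2288] lid tip [53.4426  1.3864 85.0264] tilt 5.88
t 4.35 F [0.9935 0.3039 0.6496] w 0.0508 TCP case mm [26.0266  1.3445 66.7381] btn tip [ 2.9119  1.383  90.2288] lid tip [53.4426  1.3864 85.0264] tilt 5.88
t 4.35 F [0.9935 0.3039 0.6496] w 0.0508 TCP case mm [26.0266  1.3445 66.7381] btn tip [ 2.9119  1.383  90.2288] lid tip [53.4426  1.3864 85.0264] tilt 5.88
need rot deg [0.1218 0.1097 0.0037] shift tool [-0.0013  0.0024  0.0221] q [ 0.1564  0.4376 -0.6461  1.6971  0.253   1.2013 -0.3446]
```

No contact where the state would have put the button, so the images are right. I go down to about 10 mm above the button.

send_rows(steps=[[0,0,0,-0.001,0.0005,0.004,-0.17],[0,0,0,0,0.0005,0.004,-0.17],[0,0,0,0,0.0005,0.004,-0.17],[0,0,0,0,0.0005,0.004,-0.17],[0,0,0,0,0.0004,0.004,-0.17],[0,0,0,0,0,0.003,-0.17],[0,0,0,0,0,0.001,-0.17],[0,0,0,0,0,0,-0.17],[0,0,0,0,0,0,-0.17],[0,0,0,0,0,0,-0.17]])

```text
time: 5.35
ee_pos: [0.5242, 0.1564, 0.0403]
eef_rot: [0.626, 0.778, -0.041, -0.032]
ft_force: [-0.0, 0.3, 0.9]
width: 0.0507
```

```bash
python3 -c "
from g import *
delta(.0262,.0335,6)
shot('side','side3');shot('wrist','wrist3')
P,im,d=cloud('side3'); cv2.imwrite('pics/side3c.png',cv2.resize(im[170:290,220:340],None,fx=5,fy=5,interpolation=2))
"
```

```text
t 5.35 F [-0.0354  0.3233  0.8501] w 0.0507 TCP case mm [25.8854  0.1746 40.2575] btn tip [ 2.8099  0.2136 63.7523] lid tip [53.2756  0.2114 58.5403] tilt 5.9
need rot deg [ 0.1035  0.1035 -0.0025] shift tool [-0.0002  0.001   0.0067] q [ 0.1489  0.4688 -0.6356  1.7182  0.2737  1.1547 -0.3565]
```

View pics/side3c.png

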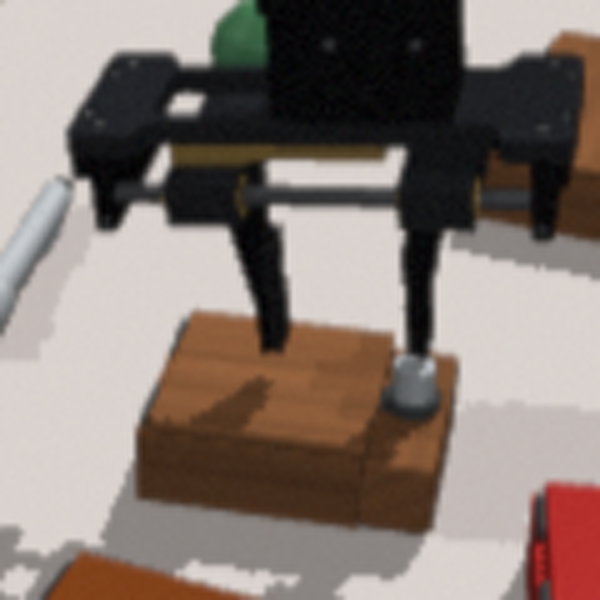

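View pics/wrist3.png

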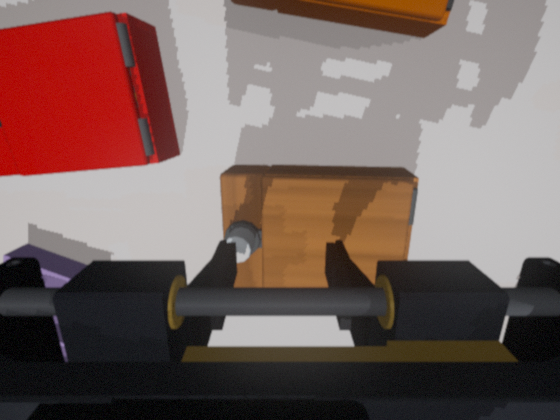

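The side crop shows the front fingertip just above the button (415,360) and the other tip over the lid at (272,345). Now a slow approach.

send_rows(steps=[[0,0,0,0,0.0005,0.002,-0.17],[0,0,0,0,0.0005,0.002,-0.17],[0,0,0,0,0,0.001,-0.17],[0,0,0,0,0,0.001,-0.17],[0,0,0,0,0,0.0005,-0.17],[0,0,0,0,0,0.0005,-0.17],[0,0,0,0,0,0,-0.17],[0,0,0,0,0,0,-0.17],[0,0,0,0,0,0,-0.17],[0,0,0,0,0,0,-0.17]])

```text
time: 6.45
ee_pos: [0.5247, 0.1565, 0.0327]
eef_rot: [0.626, 0.778, -0.041, -0.031]
ft_force: [-0.5, -0.5, 0.6]
width: 0.0511
```

```bash
python3 -c "
from g import *
delta(.0262,.0265,6)
"
```

```text
t 6.45 F [-0.476  -0.5393  0.5717] w 0.0511 TCP case mm [26.3266  0.1714 32.7368] btn tip [ 3.0582  0.2115 56.2419] lid tip [53.8941  0.2068 51.0109] tilt 5.88
need rot deg [ 0.125   0.103  -0.0054] shift tool [-0.0002  0.0005  0.0062] q [ 0.1458  0.4787 -0.6322  1.7227  0.2803  1.1416 -0.3607]
```

send_rows(steps=[[0,0,0,0,0.0,0.001,-0.17],[0,0,0,0,0,0.001,-0.17],[0,0,0,0,0,0.001,-0.17],[0,0,0,0,0,0.0005,-0.17],[0,0,0,0,0,0.0,-0.17],[0,0,0,0,0,0.0,-0.17],[0,0,0,0,0,0,-0.17],[0,0,0,0,0,0,-0.17],[0,0,0,0,0,0,-0.17],[0,0,0,0,0,0,-0.17]])

```text
time: 7.45
ee_pos: [0.5247, 0.1565, 0.0296]
eef_rot: [0.626, 0.778, -0.04, -0.031]
ft_force: [0.7, 0.4, 1.6]
width: 0.0506
```

```bash
python3 -c "
from g import *
delta(.0262,.0265,6)
shot('side','side4')
P,im,d=cloud('side4'); cv2.imwrite('pics/side4c.png',cv2.resize(im[170:290,220:340],None,fx=5,fy=5,interpolation=2))
"
```

```text
t 7.45 F [0.7404 0.4103 1.5938] w 0.0506 TCP case mm [26.3542  0.1437 29.6305] btn tip [ 3.3001  0.1893 53.0922] lid tip [53.6721  0.1801 47.9518] tilt 5.83
need rot deg [ 0.1732  0.112  -0.0107] shift tool [-0.0001  0.0002  0.0031] q [ 0.1447  0.482  -0.6309  1.7256  0.283   1.1352 -0.3627]
```

View pics/side4c.png

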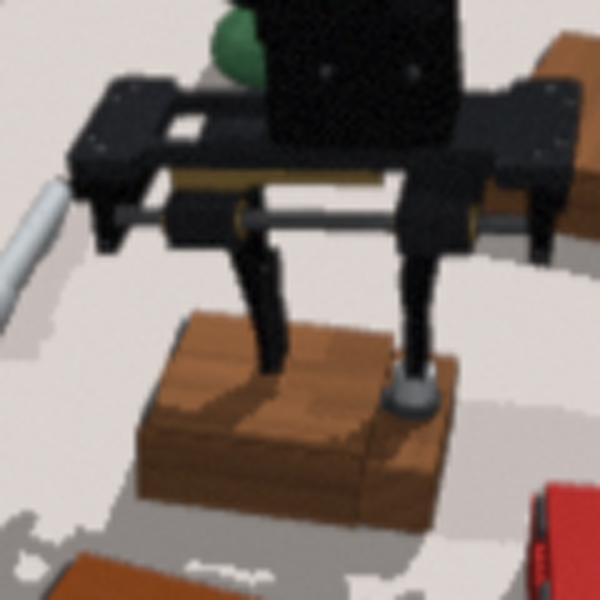

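Contact: the tip sits on the button at (415,375), about 1.6 N, and the other tip is about 8 mm over the lid. I press on.

send_rows(steps=[[0,0,0,0,0.0,0.0008,-0.17],[0,0,0,0,0,0.0008,-0.17],[0,0,0,0,0,0.0008,-0.17],[0,0,0,0,0,0.0006,-0.17],[0,0,0,0,0,0.0,-0.17],[0,0,0,0,0,0.0,-0.17],[0,0,0,0,0,0,-0.17],[0,0,0,0,0,0,-0.17],[0,0,0,0,0,0,-0.17],[0,0,0,0,0,0,-0.17]])

```text
time: 8.5
ee_pos: [0.5248, 0.1565, 0.0275]
eef_rot: [0.626, 0.778, -0.04, -0.031]
ft_force: [-0.0, -1.2, 5.2]
width: 0.0509
```

```bash
python3 -c "
from g import *
delta(.0262,.0265,6)
shot('side','side5')
P,im,d=cloud('side5'); cv2.imwrite('pics/side5c.png',cv2.resize(im[170:290,220:340],None,fx=5,fy=5,interpolation=2))
"
```

```text
t 8.5 F [-0.0007 -1.2166  5.1934] w 0.0509 TCP case mm [26.4772  0.1704 27.5271] btn tip [ 3.2832  0.2262 50.9795] lid tip [53.8966  0.2168 45.8615] tilt 5.77
need rot deg [ 0.2259  0.1394 -0.0109] shift tool [-0.0002 -0.0002  0.0011] q [ 0.1435  0.4842 -0.6299  1.7275  0.2853  1.1307 -0.3645]
```

View pics/side5c.png

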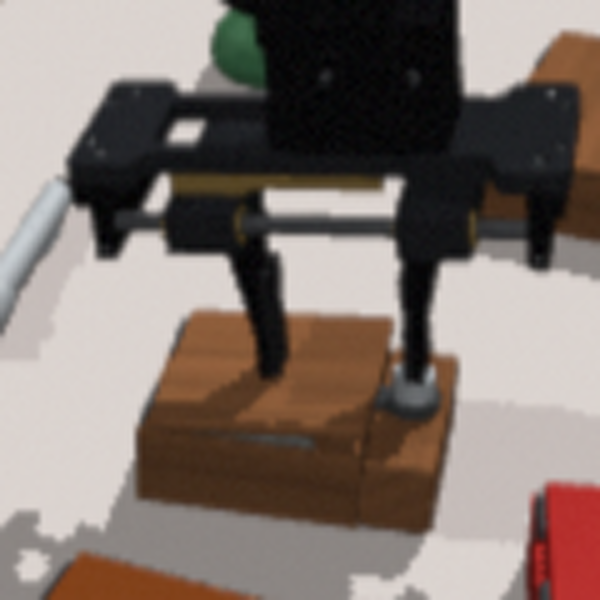

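The lid has popped slightly: the front edge is lifted and a light slit shows at (270,440). The finger is holding it at about 0.12 rad, and 5.2 N is the button plus the lid push. Now I raise it along an arc about the hinge.

send_rows(steps=[[0,0,0,0,0.0002,-0.002,-0.17],[0,0,0,0,0.0003,-0.002,-0.17],[0,0,0,0,0.0003,-0.002,-0.17],[0,0,0,0,0.0004,-0.0019,-0.17],[0,0,0,0,0.0005,-0.0019,-0.17],[0,0,0,0,0.0005,-0.0019,-0.17],[0,0,0,0,0.0006,-0.0019,-0.17],[0,0,0,0,0.0007,-0.0018,-0.17],[0,0,0,0,0.0008,-0.0018,-0.17],[0,0,0,0,0.0009,-0.0018,-0.17]])

```text
time: 9.55
ee_pos: [0.5325, 0.1582, 0.0468]
eef_rot: [0.626, 0.778, -0.04, -0.031]
ft_force: [0.5, -0.2, 2.0]
width: 0.0507
```

```bash
cat >> g.py <<'E'
def arc():
    s,p,r=state(); M=r.as_matrix(); T=p-.021*M[:,2]+s['width']/2*M[:,1]
    a=np.array([np.cos(YAW),np.sin(YAW),0]); ds=103-(T@a-S0)*1000; dz=T[2]*1000-37
    R_=np.hypot(ds,dz); al=np.arctan2(dz,ds); print('r',R_,'alpha',al,'theta',al-np.arcsin(3/R_))
E
python3 -c "
from g import *
arc()
shot('side','side6')
P,im,d=cloud('side6'); cv2.imwrite('pics/side6c.png',cv2.resize(im[150:290,210:350],None,fx=4,fy=4,interpolation=2))
"
```

```text
t 9.55 F [ 0.4786 -0.169   2.0476] w 0.0507 TCP case mm [34.375   0.1214 46.7985] btn tip [11.2498  0.1731 70.232 ] lid tip [61.7061  0.1567 65.1539] tilt 5.75
r 49.97824333076268 alpha 0.5984015548123061 theta 0.5383393298357675
```

View pics/side6c.png

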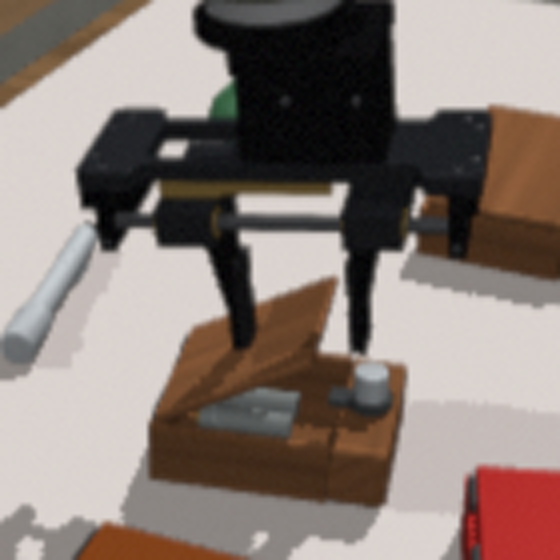

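The lid is following at about 0.54 rad, with its free end between the fingers. Continuing.

send_rows(steps=[[0,0,0,0,0.0009,-0.0018,-0.17],[0,0,0,0,0.001,-0.0017,-0.17],[0,0,0,0,0.0011,-0.0017,-0.17],[0,0,0,0,0.0012,-0.0016,-0.17],[0,0,0,0,0.0012,-0.0016,-0.17],[0,0,0,0,0.0013,-0.0015,-0.17],[0,0,0,0,0.0013,-0.0015,-0.17],[0,0,0,0,0.0014,-0.0014,-0.17],[0,0,0,0,0.0015,-0.0013,-0.17],[0,0,0,0,0.0015,-0.0013,-0.17]])

```text
time: 10.6
ee_pos: [0.5474, 0.1615, 0.0619]
eef_rot: [0.626, 0.778, -0.04, -0.031]
ft_force: [0.5, -0.8, 0.3]
width: 0.0511
```

```bash
python3 -c "
from g import *
arc()
shot('side','side7')
P,im,d=cloud('side7'); cv2.imwrite('pics/side7c.png',cv2.resize(im[150:290,210:350],None,fx=4,fy=4,interpolation=2))
"
```

```text
t 10.6 F [ 0.464  -0.7619  0.2871] w 0.0511 TCP case mm [49.5977  0.1774 61.9044] btn tip [26.2786  0.2243 85.3547] lid tip [77.1184  0.2093 80.2433] tilt 5.74
r 50.396831003996546 alpha 1.0314717680123577 theta 0.9719090031289855
```

View pics/side7c.png

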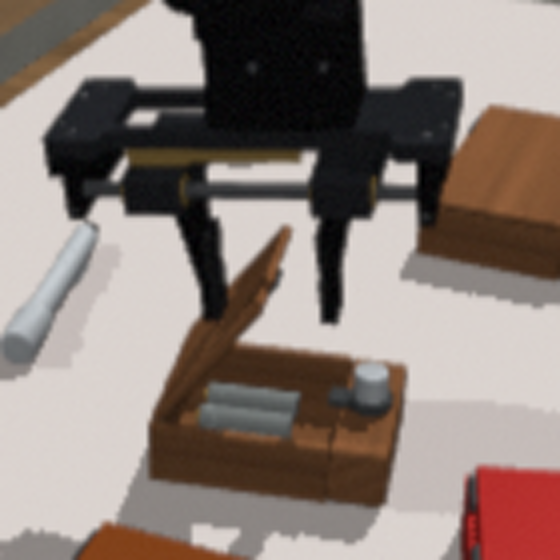

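send_rows(steps=[[0,0,0,0,0.0018,-0.0014,-0.17],[0,0,0,0,0.0019,-0.0013,-0.17],[0,0,0,0,0.002,-0.0012,-0.17],[0,0,0,0,0.002,-0.0011,-0.17],[0,0,0,0,0.0021,-0.001,-0.17],[0,0,0,0,0.0021,-0.0009,-0.17],[0,0,0,0,0.0022,-0.0008,-0.17],[0,0,0,0,0.0022,-0.0007,-0.17],[0,0,0,0,0.0022,-0.0006,-0.17],[0,0,0,0,0.0022,-0.0005,-0.17]])

```text
time: 11.65
ee_pos: [0.5698, 0.1664, 0.0697]
eef_rot: [0.626, 0.778, -0.04, -0.031]
ft_force: [0.1, 0.7, 0.5]
width: 0.0508
```

```bash
python3 -c "
from g import *
arc()
shot('side','side8')
P,im,d=cloud('side8'); cv2.imwrite('pics/side8c.png',cv2.resize(im[150:290,210:350],None,fx=4,fy=4,interpolation=2))
"
```

```text
t 11.65 F [0.1028 0.7155 0.54  ] w 0.0508 TCP case mm [72.555   0.1484 69.7106] btn tip [49.4168  0.1974 93.1753] lid tip [99.9482  0.1822 88.0297] tilt 5.81
r 51.12086878400409 alpha 1.5110622348370397 theta 1.4523440503130367
```

View pics/side8c.png

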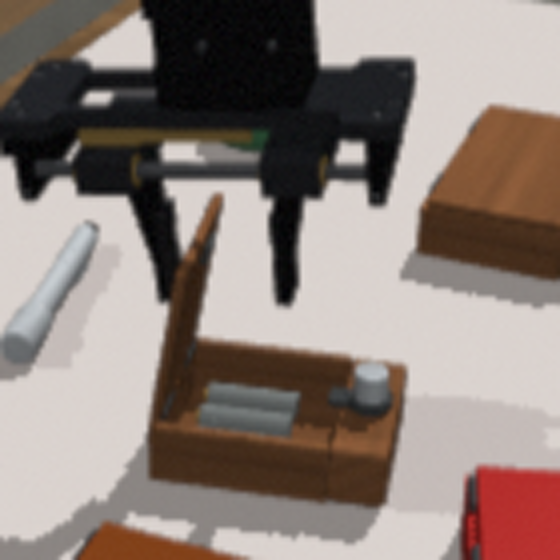

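The lid stands at its stop with the finger barely clear of it. I shift slightly away and go straight up.

send_rows(steps=[[0,0,0,0,0.003,0,-0.17],[0,0,0,0,0.003,0,-0.17],[0,0,0,0,0.0,-0.005,-0.17],[0,0,0,0,0,-0.01,-0.17],[0,0,0,0,0,-0.015,-0.17],[0,0,0,0,0,-0.02,-0.17],[0,0,0,0,0,-0.02,-0.17],[0,0,0,0,0,-0.02,-0.17],[0,0,0,0,0,-0.02,-0.17],[0,0,0,0,0,-0.01,-0.17]])

```text
time: 12.7
ee_pos: [0.5887, 0.1712, 0.1997]
eef_rot: [0.626, 0.779, -0.039, -0.031]
ft_force: [0.4, 0.1, -0.4]
width: 0.0513
```

send_rows(steps=[[0,0,0,0,0,0,-0.17],[0,0,0,0,0,0,-0.17],[0,0,0,0,0,0,-0.17],[0,0,0,0,0,0,-0.17],[0,0,0,0,0,0,-0.17],[0,0,0,0,0,0,-0.17],[0,0,0,0,0,0,-0.17],[0,0,0,0,0,0,-0.17],[0,0,0,0,0,0,-0.17],[0,0,0,0,0,0,-0.17]])

```text
time: 13.7
ee_pos: [0.5878, 0.171, 0.1984]
eef_rot: [0.625, 0.779, -0.04, -0.031]
ft_force: [-0.2, -0.0, 0.2]
width: 0.0511
```

```bash
python3 -c "
from g import *
state()
shot('side','side9');shot('top','top9')
P,im,d=cloud('side9')
a=np.array([np.cos(YAW),np.sin(YAW)]);b=np.array([-a[1],a[0]])
Q=P[(d>0)&(P[...,2]>.045)&(P[...,2]<.135)]; s=Q[:,:2]@a-S0; t=Q[:,:2]@b-T0
m=(s>.06)&(s<.125)&(abs(t)<.05); print(m.sum()); k=np.polyfit(Q[m,2],s[m],1); print('lid angle est',np.arctan2(1,-k[0]), Q[m,2].max())
print('paperweight', pw('top9',384,154), 'long', pw('top9',372,240),pw('top0',372,240), pw('top9',372,259),pw('top0',372,259))
"
```

```text
t 13.7 F [-0.1729 -0.0204  0.1701] w 0.0511 TCP case mm [ 91.0996   0.7814 198.44  ] btn tip [ 67.8075   0.7963 221.9196] lid tip [118.6453   0.8331 216.7443] tilt 5.81
333
lid angle est 1.4083807091950962 0.12749434249480446
paperweight [ 0.6979 -0.1745  0.0458] long [ 0.5058 -0.1442  0.0409] [ 0.5058 -0.1441  0.0411] [ 0.4649 -0.1434  0.0398] [ 0.4648 -0.1427  0.0431]
```

View pics/side9.png

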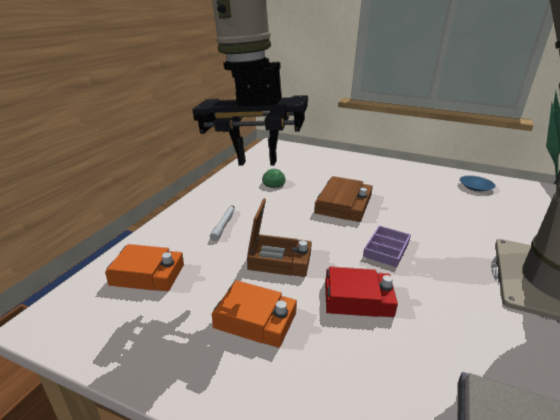

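View pics/top9.png

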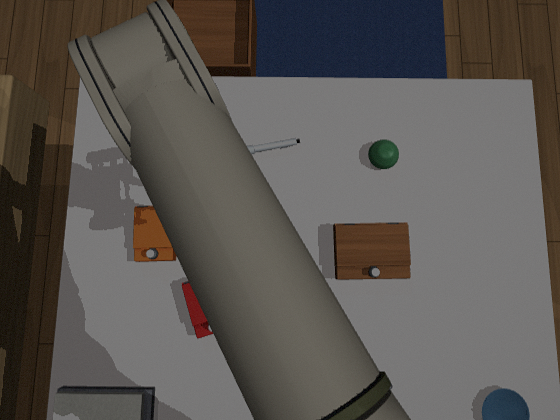

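The side view shows the lid standing open at (258,228), about 1.41 rad by depth. The long case (345,197) is shut, the paperweight is still in its place, and the gripper is well clear. Handing in.

```bash
python3 -c "
from bench import close_job
print(close_job())"
```

```text
the job is handed in; nothing more can be done
None
```

I opened the small brown case with one finger pressing its button and the other a few millimetres over the lid. The lid popped to about 0.12 rad and stopped against that finger. I then raised it at about 0.4–0.5 rad/s along an arc around the hinge until it reached its stop, and withdrew straight up. The job was handed in at about 13.8 s.

**Last checks:**
- The lid stands at about 1.41 rad by depth.
- The wrist force is about zero and the gripper is well clear of everything.
- The long case is shut. Its depth points match the start to within about 3 mm.
- The paperweight reads within about 1 mm of its start in x and y.

**Disagreement:** the reported TCP plus `tip_extent` put the fingertips about 38 mm lower than both cameras showed. I trusted the cameras. Moving down past where the state placed the button met no contact, and contact came where the cameras predicted.

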